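# Show the trainee which board needs which part

## Robot

A 6-joint arm with a two-finger parallel gripper is mounted at the origin on the work surface. World frame = base frame: x ahead of the robot, y to its left, z up, the work surface at z = 0. Lengths are in m, angles in rad, forces in N, time in s.
With the tool pointing down it reaches from about 0.25 to 0.775 m from the base axis. Payload 4 kg.
Tool frame: the origin (TCP) lies between the finger pads, 19 mm behind the fingertips; this is the grasp point; z points along the fingers, y is the line along which they close (so a half turn about z gives the same grasp; the last joint's range is limited). The gripper opens to 85 mm and grips with 20 to 120 N. Pads are 22 mm wide; open, the fingers measure 114 mm over their backs; the gripper's body (76 mm by 85 mm) begins 54 mm behind the grasp point. The pads swing forward as they close: fully open they stand 13 mm farther back than shut.
Start: joints at [1.054, 0.087, 1.371, -0, 1.684, -0.103], TCP at [0.221, 0.504, 0.25] pointing down, gripper open.
Joint ranges: [-3.1, 3.1], [-0.76, 2.03], [0.27, 2.55], [-1.08, 4.22], [0.17, 2.65], [-2.57, 2.57]. Speed limits (rad/s): [2.79, 2.79, 3.14, 3.14, 3.14, 3.14].

## Interface

Orientations are given as a 3x3 rotation matrix whose columns are the frame's x, y, z axes.
In Python, from workcell import manip, viewer, close_job gives the robot as it stands.
- The arm moves only by the tool inch_along, called by a JSON object that holds its "fn" and its "kwargs", one argument or row to a line. Schema: {"type":"object","properties":{"increments":{"type":"object","properties":{"steps":{"type":"array","items":{"type":"array","items":{"type":"number"},"minItems":6,"maxItems":6},"minItems":1,"maxItems":20}},"additionalProperties":false,"required":["steps"]},"jaw":{"type":"number"},"only":{"type":"string"},"quiet":{"type":"boolean"},"lines":{"type":"string"}},"required":["increments"],"additionalProperties":false}. increments is an object whose key "steps" holds a list of rows, 1 to 20 of them, each of 6 numbers: dx, dy, dz in shares of the most that a row can go, 1 being 50 mm, then a rotation vector rx, ry, rz in parts of the range, where 1.0 means 2 pi rad; each row shifts and turns the commanded pose from where the row before left it, along the tool's axes as they then stand; what a row does not reach is not made up. A row lasts 1/10 s, in which the tool goes at most 0.05 m and 0.15 rad, less where a joint would pass 70% of its speed; a pose out of reach is approached as far as the arm can. jaw is the opening from 0.0 (shut) to 1.0 (fully open), set as the call begins (left out keeps the last). The fingers move at their own pace and stop on an object; the grip force is fixed at half the most. Time passes only in rows, so rows that do not move let the fingers close. The tool returns the time, the measured TCP pose, the force, the opening and the grip force at its end. only (a regular expression) keeps the lines of the reply that match it, lines (a string "A,B") keeps lines A to B, and quiet returns only ok. Shift and turn numbers lie between -1 and 1, and a call with a number outside is refused. Input that does not fit is refused with a message, and nothing moves.
- manip.get_state(): the state, without advancing time (a new reading comes with each control period).
- viewer.camera(name): name is "scene" or "top" or "wrist"; returns the picture (480x640x3 uint8, red, green, blue); there is no depth.
- viewer.get_calibration(name): a dict with "fx", "fy", "cx", "cy" (pixels), "dist_coeffs" ([k1, k2, p1, p2, k3] as OpenCV has them; the pictures are not rectified), "world_to_cam" (4x4, takes a point from world to camera coordinates). Camera axes: x right, y up, looking along -z (the intrinsics and any distortion apply to the point x, -y, -z); pixel columns grow to the right and rows downward; lengths in m; the calibration is good to about 2 mm. A picture is of the moment at which its call begins: read the wrist's pose just before it. get_calibration takes no time and is no camera call; for the wrist camera it gives the pose at the moment of the call.
- close_job(): hands the job in; it is judged then, once.
Trained networks look in the newest picture that a camera, given by its name, has taken for a name from the list of things; names that differ only in an ending like _2 or _b are one class to them, and where a whole thing is asked for, a point or a joint stands for the part that bears it (a point fixed in the world has none). Each returns a list of dicts, best first, with "score" (0 to 1); they miss things now and then, are a little off and sometimes report something else, mostly with a low value. They report only what shows in the picture. A call takes as long as a camera call.
- viewer.look_for(camera, thing): "extent" ([left, top, width, height] in pixels, round what is visible of it).
- viewer.place_of(camera, thing): "location" ([column, row] in pixels: a listed point, or the origin of a listed thing).
The state is a dict: "time": time; "joint_pos": joint angles; "joint_vel": joint speeds; "effort": joint torques, N m; "tool_pos": TCP position; "tcp_rot": TCP orientation; "contact_force": force on the tool from outside, world axes, zero at the start; "ft_torque": the same for the moment, N m; "grip_width": opening from 0.0 (shut) to 1.0 (fully open); "gripper_force": force on a finger pad.
Only numpy, scipy, OpenCV 4.12 (cv2) and the standard library are available. Lean on these libraries where they do the work, as an engineer would, in place of code of your own. Each camera call takes 0.05 s, during which the arm holds its last target. There are 200 camera calls.

## Task

Show the trainee the next repair by pointing: hold your fingertips a few centimetres above the bare place on the one board in the tray that lacks its long white header and stay there for about two seconds, then point in the same way and as long at the middle of the bin that holds the spare long white headers, and finish still pointing there. Touch nothing and move nothing, and do not come down low over any other board or bin on the way, so that there is no doubt which you mean.

Things in the scene. Friction and masses are not known exactly. Their poses are not given: they have to be found in the camera images.
- tray: Shallow dark baking tray standing on the table, 328 mm long (its y) by 228 mm (its x), rim 21 mm high, floor 3 mm thick; origin under its centre. Nine places, 3 rows 66 mm apart along its x by 3 columns 98 mm apart along its y, hold seven boards, a spool and a jar, in any order. Fixed.
- board_no_header: The board to point at: the one loose green printed board on the tray WITHOUT a long white header; two rows of bare tinned holes show where it belongs. 50 (x) by 70 (y) by 2 mm, with a black chip up to 6 mm and a small capacitor up to 8 mm above its underside. Origin: centre of its underside; z up.
- bare_header_place (a point): Where that header is missing: centre of the two rows of bare holes, on the upper face of board_no_header (5 mm above the table), 16 mm from the board's centre towards its far (+x) long edge; the rows run 50 mm along the board's y. This is the first place to point at.
- board_1: Finished loose green board on the tray, 50 by 70 by 2 mm, with its white header (56 mm long, 9.5 wide, top 11 mm above the underside) along its far long edge and a black chip. Origin: centre of its underside. Not to be pointed at or touched.
- board_2: Finished loose green board on the tray, 50 by 70 by 2 mm, with its white header (56 mm long, 9.5 wide, top 11 mm above the underside) along its far long edge and a black chip. Origin: centre of its underside. Not to be pointed at or touched.
- board_3: Finished loose green board on the tray, 50 by 70 by 2 mm, with its white header (56 mm long, 9.5 wide, top 11 mm above the underside) along its far long edge and a black chip. Origin: centre of its underside. Not to be pointed at or touched.
- board_4: Finished loose green board on the tray, 50 by 70 by 2 mm, with its white header (56 mm long, 9.5 wide, top 11 mm above the underside) along its far long edge and a black chip. Origin: centre of its underside. Not to be pointed at or touched.
- board_5: Finished loose green board on the tray, 50 by 70 by 2 mm, with its white header (56 mm long, 9.5 wide, top 11 mm above the underside) along its far long edge and a black chip. Origin: centre of its underside. Not to be pointed at or touched.
- board_no_chip: Like the finished boards, white header in place, but without the black chip (two rows of small bare holes in mid board). Origin: centre of its underside. Not to be pointed at or touched.
- bin_long_headers_mouth (a point): Grey open-topped bin 110 (x) by 84 (y) mm, 42 mm high (front wall facing the robot 26 mm), one of three fixed side by side in an aluminium holder, 92 mm apart, in any order. Holds long white headers, 56 mm each, as on the finished boards, all below the rim: the second place to point at. This point: middle of the bin's mouth, level with its rim, 45 mm above the table; z up.
- bin_short_headers_mouth (a point): Grey open-topped bin 110 (x) by 84 (y) mm, 42 mm high (front wall facing the robot 26 mm), one of three fixed side by side in an aluminium holder, 92 mm apart, in any order. Holds short white headers, 18 mm each; not to be pointed at. This point: middle of the bin's mouth, level with its rim, 45 mm above the table; z up.
- bin_chips_mouth (a point): Grey open-topped bin 110 (x) by 84 (y) mm, 42 mm high (front wall facing the robot 26 mm), one of three fixed side by side in an aluminium holder, 92 mm apart, in any order. Holds black chips, 24 mm each; not to be pointed at. This point: middle of the bin's mouth, level with its rim, 45 mm above the table; z up.
- solder_spool: Black-rimmed solder spool, 48 mm across, 34 mm high, standing loose in one place of the tray. Origin: centre of its underside. Leave alone.
- flux_jar: Small amber jar with a metal cap, 42 mm across, 28 mm high, loose in one place of the tray. Origin: centre of its underside. Leave alone.
- cup: White plastic cup, 70 mm across, 85 mm high, loose on the table beyond the tray. Origin: centre of its underside. Leave alone.
- wire_spool: Spool of green wire, 60 mm across, 45 mm high, loose on the table beyond the tray. Origin: centre of its underside. Leave alone.
- screwdriver: Screwdriver 160 mm long lying loose on the table on the robot's side of the bins; under 35 mm high. Leave alone.
- tweezers: Steel tweezers 127 mm long, 8 mm high, lying loose on the table between the tray and the bins. Leave alone.

How it is judged:
On the way, in this order (a step that is already met when the one before it is completed fails the run):
1. the fingertips dwell just above the bare header place of the board that lacks its header (TCP within 18 mm of its centre seen from above, 20 to 90 mm above the board's face, for 1.8 s) (horizontal distance between the grasp point and bare_header_place below 0.018 m and z of the grasp point in the frame of bare_header_place between 0.02 and 0.09 m), for 1.8 s.
2. then the fingertips dwell just above the bin of long headers (TCP within 30 mm of the middle of its mouth seen from above, 20 to 90 mm above its rim, for 1.8 s) (horizontal distance between the grasp point and bin_long_headers_mouth below 0.03 m and z of the grasp point in the frame of bin_long_headers_mouth between 0.02 and 0.09 m), for 1.8 s.
At the end, for the whole second after the job is handed in: Still pointing at the bin of long headers: TCP within 30 mm of the middle of its mouth seen from above and 20 to 90 mm above its rim. Every board lies within 6 mm, every other loose thing within 10 mm, of where it was (all of step 2 and distance of each of board_1, board_2, board_3, board_4, board_5, board_no_chip, board_no_header from where it was at the start of the episode below 0.006 m and linear speed of board_no_header below 0.01 m/s and distance of each of solder_spool, flux_jar, cup, wire_spool, screwdriver, tweezers from where it was at the start of the episode below 0.01 m); the robot touches nothing.
It fails at once if the robot touches something (over 0.5 N) (contact force between any of the fingers, the arm and anything else above 0.5 N).
It fails at once if a board is moved by more than 6 mm or lifted (distance of any of board_1, board_2, board_3, board_4, board_5, board_no_chip, board_no_header from where it was at the start of the episode above 0.006 m).
It fails at once if another loose thing is moved by more than 10 mm or lifted (distance of any of solder_spool, flux_jar, cup, wire_spool, screwdriver, tweezers from where it was at the start of the episode above 0.01 m).
It fails at once if the hand comes down over another board (TCP within 25 mm of its centre seen from above and less than 90 mm above it) ((horizontal distance between the grasp point and board_1 below 0.025 m and z of the grasp point in the frame of board_1 below 0.09 m) or (horizontal distance between the grasp point and board_2 below 0.025 m and z of the grasp point in the frame of board_2 below 0.09 m) or (horizontal distance between the grasp point and board_3 below 0.025 m and z of the grasp point in the frame of board_3 below 0.09 m) or (horizontal distance between the grasp point and board_4 below 0.025 m and z of the grasp point in the frame of board_4 below 0.09 m) or (horizontal distance between the grasp point and board_5 below 0.025 m and z of the grasp point in the frame of board_5 below 0.09 m) or (horizontal distance between the grasp point and board_no_chip below 0.025 m and z of the grasp point in the frame of board_no_chip below 0.09 m)).
It fails at once if the hand comes down over another bin (TCP within 35 mm of the middle of its mouth seen from above and less than 90 mm above its rim) ((horizontal distance between the grasp point and bin_short_headers_mouth below 0.035 m and z of the grasp point in the frame of bin_short_headers_mouth below 0.09 m) or (horizontal distance between the grasp point and bin_chips_mouth below 0.035 m and z of the grasp point in the frame of bin_chips_mouth below 0.09 m)).
It also fails if it takes over 48 s, if anything falls off the work surface, if the arm or the gripper's body presses on something with over 40 N, if the wrist force passes 120 N, or if a joint passes its speed limit or range.

## Working session

There is one attempt and no reset: what is moved stays moved. The work goes in short steps, Python scripts to look and compute and a tool call to move; the robot and the scene stay as the last step left them, time stands still between calls to the robot, and variables do not carry over. Pictures are saved under pics/ and viewed, at most 10 in all, crops included, and the job is handed in when it is done.

```bash
mkdir -p pics; cat > h.py <<'E'
import numpy as np,cv2
from workcell import manip,viewer
def ray(cam,px,z):
    c=viewer.get_calibration(cam)
    K=np.array([[c['fx'],0,c['cx']],[0,c['fy'],c['cy']],[0,0,1]])
    u=cv2.undistortPoints(np.array([[px]],float),K,np.array(c['dist_coeffs']))[0,0]
    T=np.linalg.inv(np.array(c['world_to_cam']))
    d=T[:3,:3]@np.array([u[0],-u[1],-1]);o=T[:3,3]
    return o+d*(z-o[2])/d[2]
E
python3 - <<'E'
from h import *
for cam in ['top','scene']:
    im=viewer.camera(cam);cv2.imwrite(f'pics/{cam}0.png',im[:,:,::-1])
    for t,z in [('bare_header_place',.005),('board_no_header',.003),('board_1',.003),('board_no_chip',.003),('bin_long_headers_mouth',.045),('bin_short_headers_mouth',.045),('bin_chips_mouth',.045),('cup',0),('wire_spool',0)]:
        for r in viewer.place_of(cam,t)[:6]:
            print(cam,t,round(r['score'],2),np.round(r['location']),np.round(ray(cam,r['location'],z),3))
s=manip.get_state();print(s['time'],s['tool_pos'],np.round(s['tcp_rot'],3))
E
```

```text
top bare_header_place 0.67 [493. 227.] [ 0.602 -0.331  0.005]
top board_no_header 0.79 [492. 237.] [ 0.584 -0.33   0.003]
top board_no_header 0.49 [123. 266.] [0.541 0.366 0.003]
top board_no_header 0.23 [293. 146.] [0.773 0.044 0.003]
top board_1 0.95 [487. 308.] [ 0.449 -0.309  0.003]
top board_1 0.95 [487. 271.] [ 0.52  -0.316  0.003]
top board_1 0.93 [386. 259.] [ 0.545 -0.127  0.003]
top board_1 0.82 [440. 228.] [ 0.603 -0.232  0.003]
top board_1 0.67 [380. 293.] [ 0.482 -0.113  0.003]
top board_1 0.67 [389. 224.] [ 0.613 -0.137  0.003]
top board_no_chip 0.96 [389. 222.] [ 0.617 -0.137  0.003]
top bin_long_headers_mouth 0.86 [227. 261.] [0.541 0.167 0.045]
top bin_long_headers_mouth 0.67 [386. 258.] [ 0.54  -0.122  0.045]
top bin_short_headers_mouth 0.64 [172. 264.] [0.538 0.265 0.045]
top bin_short_headers_mouth 0.45 [214. 364.] [0.359 0.187 0.045]
top bin_chips_mouth 0.68 [122. 267.] [0.534 0.354 0.045]
top cup 0.76 [292. 146.] [0.772 0.046 0.   ]
top wire_spool 0.75 [359. 143.] [ 0.776 -0.085  0.   ]
top wire_spool 0.47 [485. 305.] [ 0.456 -0.307  0.   ]
scene bare_header_pla
[... 255 characters left out ...]
03]
scene board_1 0.76 [119. 283.] [ 0.519 -0.319  0.003]
scene board_no_chip 0.74 [235. 291.] [ 0.616 -0.134  0.003]
scene bin_long_headers_mouth 0.79 [368. 209.] [0.536 0.168 0.045]
scene bin_long_headers_mouth 0.37 [343. 180.] [0.421 0.164 0.045]
scene bin_short_headers_mouth 0.74 [409. 196.] [0.529 0.267 0.045]
scene bin_chips_mouth 0.81 [443. 191.] [0.54  0.345 0.045]
scene bin_chips_mouth 0.46 [367. 328.] [0.805 0.027 0.045]
scene cup 0.72 [368. 325.] [0.769 0.052 0.   ]
scene cup 0.69 [178. 252.] [ 0.472 -0.211  0.   ]
scene wire_spool 0.87 [294. 357.] [ 0.781 -0.084  0.   ]
1.0 [0.22115434 0.5035938  0.25004506] [[-0.916  0.402  0.   ]
 [ 0.402  0.916  0.   ]
 [-0.     0.    -1.   ]]
```

View pics/top0.png

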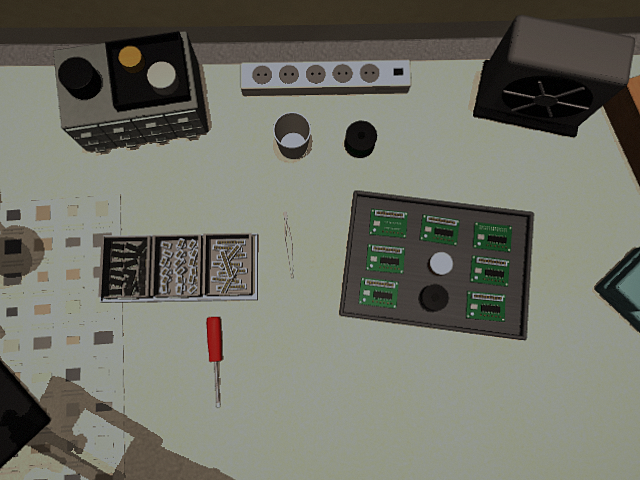

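View pics/scene0.png

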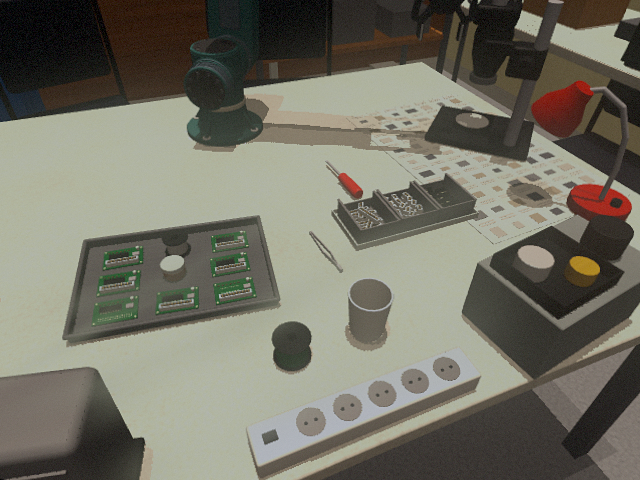

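The top picture shows the bare-holed board at the tray's far right corner, about (493,236), with the bare rows at (493,227). The bins from left to right hold chips (126,267), short headers (178,265) and long headers (230,265). The scene view agrees: bare board at (117,310), long headers at (368,212). I'll move high over the board first.

The rows are not in the units I measure in: shifts go in shares of 50 mm and turns go in shares of 2 pi rad. I convert before sending: -0.035 m is -0.7, -0.031 m is -0.62.

{"fn": "inch_along", "kwargs": {
  "increments": {"steps":[[-0.4,-0.36,0,0,0,0],[-0.7,-0.62,0,0,0,0],[-0.7,-0.62,0,0,0,0],[-0.7,-0.62,0,0,0,0],[-0.7,-0.62,0,0,0,0],[-0.7,-0.62,0,0,0,0],[-0.7,-0.62,0,0,0,0],[-0.7,-0.62,0,0,0,0],[-0.7,-0.62,0,0,0,0],[-0.7,-0.62,0,0,0,0],[-0.7,-0.62,0,0,0,0],[-0.7,-0.62,0,0,0,0],[-0.7,-0.62,0,0,0,0],[-0.7,-0.62,0,0,0,0],[-0.7,-0.62,0,0,0,0],[-0.7,-0.62,0,0,0,0],[-0.7,-0.62,0,0,0,0],[-0.7,-0.62,0,0,0,0],[-0.7,-0.62,0,0,0,0],[-0.4,-0.36,0,0,0,0]]},
  "jaw": 0.2
}}

```text
time: 3.0
tool_pos: [0.5963, -0.3131, 0.2488]
tcp_rot: [[-0.915, 0.404, -0.001], [0.404, 0.915, -0.0], [0.001, -0.001, -1.0]]
contact_force: [-0.1, 1.5, 0.9]
grip_width: 0.2
gripper_force: 0.0
```

```bash
python3 - <<'E'
from h import *
viewer.camera('wrist')
im=viewer.camera('wrist');cv2.imwrite('pics/w1.png',im[:,:,::-1])
s=manip.get_state();print(s['time'],s['tool_pos'],np.round(s['tcp_rot'],3),s['contact_force'])
R=np.array(s['tcp_rot'])
for t,z in [('bare_header_place',.005),('board_no_header',.003),('board_1',.003)]:
    for r in viewer.place_of('wrist',t)[:3]:
        p=ray('wrist',r['location'],z);print(t,round(r['score'],2),np.round(r['location']),np.round(p,3),'toolaxes',np.round(R.T@(p+[0,0,.057]-s['tool_pos']),3))
E
```

```text
3.1 [ 0.59603099 -0.3133875   0.24773182] [[-0.914  0.406 -0.002]
 [ 0.406  0.914  0.   ]
 [ 0.002 -0.001 -1.   ]] [ 0.23747099 -0.24076221 -0.20799374]
bare_header_place 0.68 [304. 215.] [ 0.599 -0.327  0.005] toolaxes [-0.008 -0.011  0.186]
board_no_header 0.62 [298. 194.] [ 0.578 -0.322  0.003] toolaxes [ 0.012 -0.015  0.188]
board_1 0.82 [403. 173.] [ 0.6   -0.221  0.003] toolaxes [0.033 0.086 0.188]
board_1 0.79 [279. 131.] [ 0.517 -0.313  0.003] toolaxes [ 0.072 -0.031  0.188]
board_1 0.76 [262.  52.] [ 0.45  -0.298  0.003] toolaxes [ 0.139 -0.045  0.188]
```

View pics/w1.png

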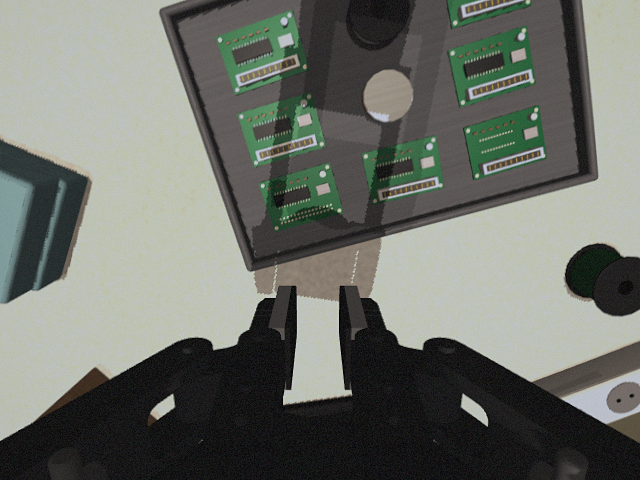

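The wrist picture shows the board with two rows of bare holes, around (307,215), chip present and no white header. All three cameras agree on about (0.602, -0.329). Next I descend and dwell.

To row units: 0.02 m is 0.4, 0.015 m is 0.3.

{"fn": "inch_along", "kwargs": {
  "increments": {"steps":[[-0.08,-0.08,0.2,0,0,0],[-0.08,-0.08,0.4,0,0,0],[-0.08,-0.08,0.4,0,0,0],[0,0,0.4,0,0,0],[0,0,0.4,0,0,0],[0,0,0.4,0,0,0],[0,0,0.4,0,0,0],[0,0,0.4,0,0,0],[0,0,0.4,0,0,0],[0,0,0.3,0,0,0],[0,0,0,0,0,0],[0,0,0,0,0,0],[0,0,0,0,0,0]]}
}}

```text
time: 4.55
tool_pos: [0.6028, -0.3258, 0.0668]
tcp_rot: [[-0.916, 0.402, 0.003], [0.402, 0.916, -0.002], [-0.003, -0.0, -1.0]]
contact_force: [-0.9, 0.0, 0.1]
grip_width: 0.201
gripper_force: 0.0
```

```bash
python3 - <<'E'
from h import *
for cam in ['wrist','scene']:
    im=viewer.camera(cam);cv2.imwrite(f'pics/{cam}2.png',im[:,:,::-1])
    print([(r['score'],np.round(ray(cam,r['location'],.005),3)) for r in viewer.place_of(cam,'bare_header_place')[:2]])
E
```

```text
[(0.56, array([ 0.6  , -0.332,  0.005]))]
[(0.8, array([ 0.602, -0.329,  0.005])), (0.57, array([0.775, 0.044, 0.005]))]
```

{"fn": "inch_along", "kwargs": {
  "increments": {"steps":[[0,0,0,0,0,0],[0,0,0,0,0,0],[0,0,0,0,0,0],[0,0,0,0,0,0],[0,0,0,0,0,0],[0,0,0,0,0,0],[0,0,0,0,0,0],[0,0,0,0,0,0],[0,0,0,0,0,0],[0,0,0,0,0,0],[0,0,0,0,0,0],[0,0,0,0,0,0],[0,0,0,0,0,0],[0,0,0,0,0,0],[0,0,0,0,0,0],[0,0,0,0,0,0],[0,0,0,0,0,0],[0,0,0,0,0,0],[0,0,0,0,0,0],[0,0,0,0,0,0]]}
}}

```text
time: 6.75
tool_pos: [0.602, -0.3255, 0.065]
tcp_rot: [[-0.916, 0.402, 0.0], [0.402, 0.916, 0.0], [-0.0, 0.0, -1.0]]
contact_force: [-0.2, -0.5, -0.1]
grip_width: 0.204
gripper_force: 0.0
```

View pics/wrist2.png

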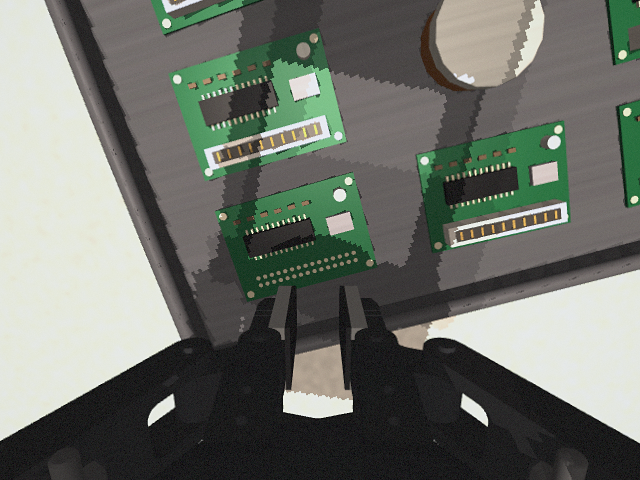

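The fingertips stand over the bare holes around (307,268), about 5 mm off centre and still for over 2 s. Now up, across to the long-header bin, and a check there.

To row units: -0.02 m is -0.4, -0.01 m is -0.2.

{"fn": "inch_along", "kwargs": {
  "increments": {"steps":[[0,0,-0.2,0,0,0],[0,0,-0.4,0,0,0],[0,0,-0.4,0,0,0],[0,0,-0.4,0,0,0],[0,0,-0.4,0,0,0],[0,0,-0.4,0,0,0],[0,0,-0.4,0,0,0],[0,0,-0.4,0,0,0],[0,0,-0.2,0,0,0],[0,0,0,0,0,0]]}
}}

```text
time: 7.75
tool_pos: [0.6027, -0.326, 0.2281]
tcp_rot: [[-0.916, 0.402, 0.004], [0.402, 0.916, -0.003], [-0.005, -0.001, -1.0]]
contact_force: [-0.2, -0.3, 0.0]
grip_width: 0.196
gripper_force: 0.0
```

{"fn": "inch_along", "kwargs": {
  "increments": {"steps":[[0.16,0.26,0,0,0,0],[0.32,0.532,0,0,0,0],[0.32,0.532,0,0,0,0],[0.32,0.532,0,0,0,0],[0.32,0.532,0,0,0,0],[0.32,0.532,0,0,0,0],[0.32,0.532,0,0,0,0],[0.32,0.532,0,0,0,0],[0.32,0.532,0,0,0,0],[0.32,0.532,0,0,0,0],[0.32,0.532,0,0,0,0],[0.32,0.532,0,0,0,0],[0.32,0.532,0,0,0,0],[0.32,0.532,0,0,0,0],[0.32,0.532,0,0,0,0],[0.32,0.532,0,0,0,0],[0.16,0.26,0,0,0,0],[0,0,0,0,0,0],[0,0,0,0,0,0]]}
}}

```text
time: 9.65
tool_pos: [0.538, 0.1661, 0.2243]
tcp_rot: [[-0.916, 0.402, -0.001], [0.402, 0.916, -0.001], [0.001, -0.002, -1.0]]
contact_force: [0.3, 0.2, 0.5]
grip_width: 0.202
gripper_force: 0.0
```

```bash
python3 - <<'E'
from h import *
im=viewer.camera('wrist');cv2.imwrite('pics/w3.png',im[:,:,::-1])
for t in ['long_headers','short_headers','chips']:
    print(t,[(r['score'],np.round(r['location']),np.round(ray('wrist',r['location'],.045),3)) for r in viewer.place_of('wrist',f'bin_{t}_mouth')[:2]])
E
```

```text
long_headers [(0.6, array([318., 216.]), array([0.535, 0.167, 0.045]))]
short_headers [(0.65, array([426., 170.]), array([0.537, 0.26 , 0.045])), (0.15, array([230., 286.]), array([0.561, 0.074, 0.045]))]
chips [(0.62, array([542., 120.]), array([0.536, 0.355, 0.045]))]
```

View pics/w3.png

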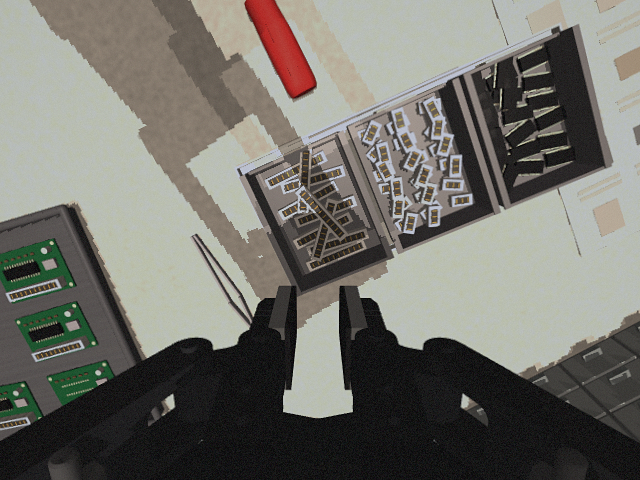

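The long headers lie in the bin at (318,216), with the short ones at (415,170) and the chips at (540,120). The hand is centred on the long-header bin, so I descend and dwell.

To row units: 0.02 m is 0.4, 0.015 m is 0.3.

{"fn": "inch_along", "kwargs": {
  "increments": {"steps":[[0,0,0.2,0,0,0],[0,0,0.4,0,0,0],[0,0,0.4,0,0,0],[0,0,0.4,0,0,0],[0,0,0.4,0,0,0],[0,0,0.4,0,0,0],[0,0,0.3,0,0,0],[0,0,0,0,0,0],[0,0,0,0,0,0],[0,0,0,0,0,0],[0,0,0,0,0,0],[0,0,0,0,0,0]]}
}}

```text
time: 11.05
tool_pos: [0.539, 0.1668, 0.1012]
tcp_rot: [[-0.916, 0.402, 0.002], [0.402, 0.916, 0.0], [-0.002, 0.001, -1.0]]
contact_force: [-0.0, 0.4, 0.1]
grip_width: 0.2
gripper_force: 0.0
```

{"fn": "inch_along", "kwargs": {
  "increments": {"steps":[[0,0,0,0,0,0],[0,0,0,0,0,0],[0,0,0,0,0,0],[0,0,0,0,0,0],[0,0,0,0,0,0],[0,0,0,0,0,0],[0,0,0,0,0,0],[0,0,0,0,0,0],[0,0,0,0,0,0],[0,0,0,0,0,0],[0,0,0,0,0,0],[0,0,0,0,0,0],[0,0,0,0,0,0],[0,0,0,0,0,0],[0,0,0,0,0,0],[0,0,0,0,0,0],[0,0,0,0,0,0],[0,0,0,0,0,0],[0,0,0,0,0,0],[0,0,0,0,0,0]]}
}}

```text
time: 13.05
tool_pos: [0.5384, 0.1666, 0.1]
tcp_rot: [[-0.916, 0.402, 0.0], [0.402, 0.916, 0.0], [-0.0, 0.0, -1.0]]
contact_force: [-0.6, -0.1, 1.1]
grip_width: 0.2
gripper_force: 0.0
```

```bash
python3 -c "
from workcell import close_job
print(close_job())"
```

```text
the job is handed in; nothing more can be done
None
```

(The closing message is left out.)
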